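Blow the nipple clean and hold the grease coupler on it

ROBOT

A 6-joint arm with a two-finger parallel gripper is mounted at the origin on a cart in front of the work surface, level with it; the furniture and walls round the work are solid. World frame = base frame: x ahead of the robot, y to its left, z up, the work surface at z = 0. Lengths are in m, angles in rad, forces in N, time in s.
With the tool pointing down it reaches from about 0.375 to 0.975 m from the base axis. Payload 3.8 kg.
Tool frame: the origin (TCP) lies between the finger pads; the fingertips stand 19 mm ahead of it and the grasp point (between the pads) is the TCP (bot.nose_length is the distance from the TCP to the fingertips, in m); z points along the fingers, y is the line along which they close (so a half turn about z gives the same grasp; the last joint's range is limited). The gripper opens to 88 mm and grips with 3 to 60 N. Pads are 18 mm wide; open, the fingers measure 123 mm over their backs; the gripper's body (75 mm by 187 mm) begins 45 mm behind the grasp point.
Start: joints at [1.086, 0.264, 1.604, -0, 1.274, -0.037], TCP at [0.292, 0.608, 0.258] pointing down, gripper open.
Joint ranges: [-2.63, 2.63], [-0.94, 2.18], [0.31, 2.57], [-1.31, 4.45], [0, 2.66], [-2.55, 2.55]. Speed limits (rad/s): [2.57, 2.57, 3.14, 3.14, 3.14, 3.14].

INTERFACE

Orientations are given as [roll, pitch, yaw] about the fixed x, y, z axes, in that order (R = Rz(yaw) Ry(pitch) Rx(roll)).
In Python, from bench import status, eyes, bot gives the robot as it stands.
- The arm moves only by the tool carry_out, never from a script. Its argument "steps" is a list of rows, each an object with "offset": the shift along the world's x, y, z in m, a list of three; "dr": the turn, a rotation vector about the world's x, y, z in degrees, a list of three. A call has 1 to 20 rows; each row shifts and turns the commanded pose from where the row before left it; what a row does not reach is not made up. A row lasts 1/8 s, in which the tool goes at most 62.5 mm and 10.7 degrees, less where a joint would pass 70% of its speed; a pose out of reach is approached as far as the arm can. A call with a gripper value outside its range is refused whole. "grip" is the opening, from 0 (shut) to 1 (fully open), set as the call begins (left out, the last holds). The fingers move at their own pace and stop on an object; "grip_force" is the grip in N (left out, the last holds). Time passes only in rows, so rows that do not move let the fingers close. It gives the time, the measured TCP pose, the force, the opening and the grip force at its end, in the units of the state.
- status.observe(): the state, without advancing time (a new reading comes with each control period).
- eyes.read_camera(name): name is "side" or "top"; returns (picture, depth): 480x640x3 uint8, red, green, blue; 480x640 float32, m along the optical axis (not along the pixel's ray), 0 where there is no reading.
- eyes.camera_params(name): a dict with "fx", "fy", "cx", "cy" (pixels), "origin" and "attitude" of the camera in the world. Camera axes: x right, y down, z forward; pixel columns grow to the right and rows downward; lengths in m; the calibration is good to about 2 mm. A picture is of the moment at which its call begins. camera_params takes no time and is no camera call.
- bot.sign_off(): hands the job in; it is judged then, once.
The state is a dict: "t": time; "q": joint angles; "joint_velocities": joint speeds; "joint_efforts": joint torques, N m; "ee_pos": TCP position; "eef_rot": TCP orientation; "contact_force": force on the tool from outside, world axes, zero at the start; "wrist_torque": the same for the moment, N m; "opening": finger opening in m; "finger_force": force on a finger pad.
Only numpy, scipy, OpenCV 4.12 (cv2) and the standard library are available. Lean on these libraries where they do the work, as an engineer would, in place of code of your own. Each camera call takes 0.05 s, during which the arm holds its last target. There are 200 camera calls.

TASK

The bearing block is due for greasing: first press the cap of the air duster fully down and let it spring back up, then pick up the grease coupler by its ribbed barrel. Push it squarely onto the block's tilted nipple until it snaps over the catch balls and the nipple's valve pin is pushed in close to its stop, without knocking the jar, vial or weight about. The job finishes while you hold it there: keep the coupler in the grip and keep pressing it down against the spring, do not let go.

Things in the scene. Friction and masses are not known exactly. Their poses are not given: they have to be found in the camera images.
- cap_top (a point): centre of the flat top of the air duster's cap: a white plastic cap, 28 mm in diameter and 16 mm high, with a short side nozzle that points at the nipple, on an aluminium canister (47 mm in diameter) that is fixed upright in a black foot. The top stands 124 mm above the worktop and moves straight down
- duster_cap (a joint): travel of the cap, m: 0 up, grows as it is pressed, 0.006 at its stop. A spring pushes it up with 2.4 N at the top and 6 N at the stop
- coupler_grip (a point): point on the axis of the grease coupler, 66 mm above its mouth, in the middle of the ribbed black barrel where it is grasped (26 mm in diameter, from 42 to 96 mm above the mouth). z axis: from the mouth up the barrel. The coupler is a loose round steel tool, 102 mm tall, 0.2 to 0.33 kg, standing upright on its open mouth on the worktop
- coupler_mouth (a point): centre of the coupler's open mouth (underside), same axes. Inside: cone from 31 to 19 mm in diameter over 8 mm, throat 19 mm in diameter to 13 mm deep, chamber 26 mm in diameter to a flat ceiling 30 mm deep. Outside: skirt 36 mm in diameter, then a flange 48 mm in diameter from 37 to 42 mm above the mouth, on which fingertips may bear
- bearing_block: the fixed bearing block: grey casting on an 80 x 70 mm dark foot, about 95 mm tall with its nipple. Origin: centre of its underside; its front is its -x side, turned at most 20 degrees from facing the robot
- nipple: the steel nipple on the block, 16 mm in diameter with a chamfered tip. Origin: centre of the tip; z axis: out along the nipple, which leans 25 degrees from vertical towards the block's front. Its hexagon foot begins 36 mm below the tip. A brass valve pin 7 mm in diameter sticks out 8 mm beyond the tip
- catch_ring (a point): centre of the ring of four sprung catch balls, on the nipple's axis 9 mm below the tip; they stick out 3 mm. With the coupler's mouth d below the tip: cone meets balls at d = 13 mm, ceiling meets valve pin at 22 mm, balls snap out above the throat at about 24 mm, tip meets ceiling at 30 mm. Getting past the balls takes about 10 N, holding it at d = 28 to 30 mm takes 9 to 12 N
- valve_pin (a joint): how far the valve pin is pushed in, m: 0 out, 0.008 at its stop (flush with the tip). Its spring pushes back with 3.5 N at 0, 9 N at 0.005 and 12.6 N at the stop: a snapped-on coupler that is not pressed down springs back until the pin is only about 0.002 in
- paste_jar: bystander: loose screw-lid tub, 52 mm in diameter, 55 mm tall, origin at the centre of its underside; leave it where it is
- weight: bystander: loose calibration weight with a knob, 24 mm in diameter, 37 mm tall, origin at the centre of its underside; leave it where it is
- vial: bystander: loose white vial with a white cap, 22 mm in diameter, 52 mm tall, origin at the centre of its underside; leave it where it is

How it is judged:
On the way, in this order (a step that is already met when the one before it is completed fails the run):
1. the duster's cap is pressed down (over 4.5 of its 6 mm) (value of joint duster_cap above 0.0045 m), for 0.05 s.
2. the cap has sprung back up (value of joint duster_cap below 0.001 m), for 0.1 s.
3. the coupler is lifted clear of the worktop in the grip (height (world z) of coupler_mouth above 0.03 m and contact force between coupler and the fingers above 1 N), for 0.1 s.
At the end, for the whole second after the job is handed in: The coupler sits on the nipple past the catch balls (mouth more than 26.2 mm below the tip, within 5 mm of the nipple's axis, axes within 8 degrees), the valve pin is held in by more than 5 of its 8 mm, the fingers still grip the coupler, it is still, and the duster's cap is up (z of coupler_mouth in the frame of nipple below -0.0262 m and x of coupler_mouth in the frame of nipple between -0.005 and 0.005 m and y of coupler_mouth in the frame of nipple between -0.005 and 0.005 m and angle between the z axis of coupler_mouth and the z axis of nipple, either way round below 0.14 rad and value of joint valve_pin above 0.005 m and contact force between coupler and the fingers above 2 N and linear speed of coupler below 0.02 m/s and value of joint duster_cap below 0.001 m); the arm keeps its last pose, push and grip.
It fails at once if the jar is pushed more than 30 mm or tipped (distance of paste_jar from where it was at the start of the episode above 0.03 m or angle between paste_jar's own z axis and vertical above 0.5 rad).
It fails at once if the weight is pushed more than 30 mm or tipped (distance of weight from where it was at the start of the episode above 0.03 m or angle between weight's own z axis and vertical above 0.5 rad).
It fails at once if the vial is pushed more than 30 mm or tipped (distance of vial from where it was at the start of the episode above 0.03 m or angle between vial's own z axis and vertical above 0.5 rad).
It also fails if it takes over 48 s, if anything falls off the work surface, if the arm or the gripper's body presses on something with over 40 N, if the wrist force passes 120 N, or if a joint passes its speed limit or range.

## Working session

There is one attempt and no reset: what is moved stays moved. The work goes in short steps, Python scripts to look and compute and a tool call to move; the robot and the scene stay as the last step left them, time stands still between calls to the robot, and variables do not carry over. Pictures are saved under pics/ and viewed, at most 10 in all, crops included, and the job is handed in when it is done.

Besides the shell and the picture viewer there is one more tool, called by a JSON object that holds its "fn" and its "kwargs". carry_out: Moves the arm, as the interface text tells. Its arguments: {"type":"object","properties":{"steps":{"type":"array","items":{"type":"object","properties":{"offset":{"type":"array","items":{"type":"number"}},"dr":{"type":"array","items":{"type":"number"}}}}},"grip":{"type":"number"},"grip_force":{"type":"number"}},"required":["steps"]}

```bash
mkdir -p pics; cat > h.py <<'E'
import numpy as np, cv2
from scipy.spatial.transform import Rotation as R
from bench import status, eyes, bot
def cam(n):
    p,d=eyes.read_camera(n); c=eyes.camera_params(n); np.savez(f'{n}.npz',p=p,d=d); return p,d,c
def rot(c):
    a=np.array(c['attitude'])
    return a if a.shape==(3,3) else R.from_euler('xyz',a).as_matrix()
def cloud(d,c):
    v,u=np.mgrid[0:480,0:640]
    P=np.stack([(u-c['cx'])/c['fx']*d,(v-c['cy'])/c['fy']*d,d],-1)
    return P@rot(c).T+np.array(c['origin'])
E
python3 - <<'E'
from h import *
for n in('side','top'):
    p,d,c=cam(n); print(n,c); cv2.imwrite(f'pics/{n}0.png',p[...,::-1])
print(status.observe())
E
```

```text
side {'fx': 583.5989013606742, 'fy': 583.5989013606742, 'cx': 316.88588821791507, 'cy': 233.04102320142422, 'origin': array([-0.21592854, -0.64232468,  0.50133439]), 'attitude': array([-1.9962431 , -0.01791393, -1.04933512])}
top {'fx': 515.2110078797289, 'fy': 515.2110078797289, 'cx': 313.0833752926862, 'cy': 240.01748479644465, 'origin': array([ 0.3732958 , -0.20405328,  0.91480355]), 'attitude': array([-2.91539013,  0.00340526, -1.64098142])}
{'t': 0.1, 'q': array([ 1.08612242e+00,  2.64646017e-01,  1.60524747e+00, -1.37954583e-06,
        1.27370650e+00, -3.69163751e-02]), 'joint_velocities': array([-0.00059124, -0.00331439, -0.00222246, -0.00096346, -0.00097592,
        0.00188607]), 'joint_efforts': array([ 4.06846475e-04, -5.03619826e+01, -3.58070040e+01,  7.31334602e-02,
        2.33741716e-02, -2.30110527e-05]), 'ee_pos': array([0.29196441, 0.60791046, 0.25652848]), 'eef_rot': array([-3.13958663e+00, -7.27695070e-05,  2.69383545e+00]), 'contact_force': array([ 0.58711867, -0.19666958, -0.36663814]), 'wrist_torque': array([0.01429194, 0.04997477, 0.04533501]), 'finger_force': 0.0, 'opening': 0.08819930782749208}
```

View pics/side0.png

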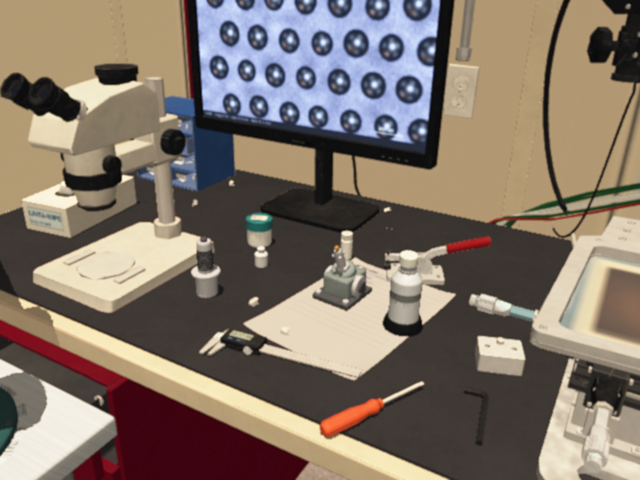

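View pics/top0.png

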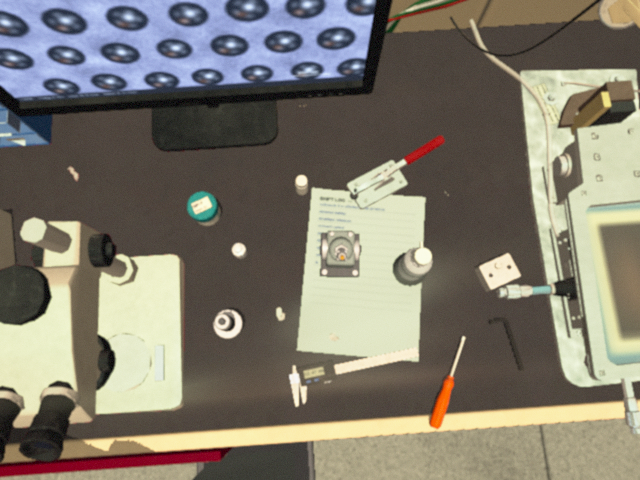

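The side view shows the coupler at (206,270), the cap at (407,260) and the nipple at (338,258). In the top view the coupler is at (228,322), the cap at (422,257), the block at (340,253), the jar at (203,207), the vial at (302,183) and the weight at (239,250). Next I'll measure and enlarge the crops.

```bash
python3 - <<'E'
from h import *
T=np.load('top.npz');S=np.load('side.npz')
def crop(p,u,v,w,h,k): return cv2.resize(p[v:v+h,u:u+w,::-1],None,fx=k,fy=k,interpolation=cv2.INTER_CUBIC)
a=crop(T['p'],310,220,50,75,8);b=crop(S['p'],310,230,50,75,8)
cv2.imwrite('pics/nip.png',np.hstack([a,b]))
for n,Z,boxes in(('top',T,dict(coupler=(205,300,250,345),duster=(385,235,440,290),block=(310,220,370,290),jar=(180,185,225,230),vial=(290,170,315,205),weight=(225,235,252,265))),('side',S,dict(coupler=(185,230,225,300),duster=(380,245,430,340),block=(310,225,375,310)))):
    c=eyes.camera_params(n);C=cloud(Z['d'],c)
    print(n,'table z',np.median(C[300:330,250:290,2]) if n=='top' else np.median(C[300:320,160:185,2]))
    for k,(x0,y0,x1,y1) in boxes.items():
        Q=C[y0:y1,x0:x1].reshape(-1,3);Q=Q[np.isfinite(Q).all(1)&(Q[:,2]<.3)]
        zm=np.percentile(Q[Q[:,2]>.015][:,2],97);q=Q[(Q[:,2]>zm-.005)&(Q[:,2]<zm+.01)];o=Q[Q[:,2]>.012]
        print(n,k,'top',q.mean(0).round(4),len(q),'x',np.ptp(q[:,0]).round(4),'y',np.ptp(q[:,1]).round(4),'zmax',Q[:,2].max().round(4),'all lo/hi',np.percentile(o,2,axis=0).round(3),np.percentile(o,98,axis=0).round(3))
E
```

```text
top table z 4.663156020878745e-05
top coupler top [ 0.4396 -0.062   0.0997] 77 x 0.0177 y 0.0205 zmax 0.1032 all lo/hi [ 0.419 -0.084  0.039] [ 0.461 -0.042  0.102]
top duster top [ 0.5172 -0.3837  0.1237] 234 x 0.0265 y 0.0274 zmax 0.1277 all lo/hi [ 0.492 -0.401  0.013] [ 0.538 -0.358  0.126]
top block top [ 0.5337 -0.2598  0.0927] 82 x 0.0158 y 0.0163 zmax 0.1028 all lo/hi [ 0.517 -0.294  0.013] [ 0.585 -0.229  0.093]
top jar top [ 0.6457 -0.0259  0.0546] 629 x 0.0516 y 0.051 zmax 0.0591 all lo/hi [ 0.621 -0.051  0.016] [ 0.669 -0.003  0.057]
top vial top [ 0.6801 -0.2019  0.0515] 98 x 0.019 y 0.0198 zmax 0.0564 all lo/hi [ 0.67  -0.212  0.014] [ 0.688 -0.192  0.054]
top weight top [ 0.57   -0.0833  0.036 ] 46 x 0.0126 y 0.0128 zmax 0.0391 all lo/hi [ 0.558 -0.095  0.014] [ 0.58  -0.073  0.038]
side table z -0.0002429238422512192
side coupler top [ 0.4348 -0.0648  0.096 ] 119 x 0.0265 y 0.0269 zmax 0.1025 all lo/hi [ 0.417 -0.082  0.014] [0.563 0.08  0.098]
side duster top [ 0.5122 -0.3848  0.1227] 165 x 0.0258 y 0.0262 zmax 0.1256 all lo/hi [ 0.491 -0.407  0.013] [ 0.682 -0.296  0.124]
side block top [ 0.5285 -0.2615  0.0904] 74 x 0.017 y 0.0151 zmax 0.1012 all lo/hi [ 0.52  -0.296  0.013] [ 0.688 -0.19   0.091]
```

View pics/nip.png

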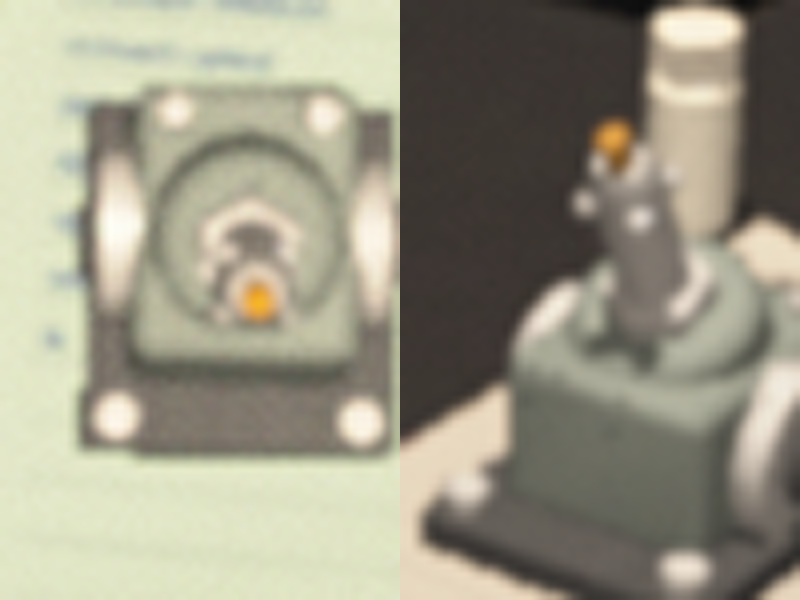

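The pin is at top (342.2,257.5) and side (336.6,247.5). The front foot bolts in the top view are at (324.4,271.9) and (355.3,272.8), and the rear casting bolts at (331.9,233.5) and (350.4,234.4). Next are the block yaw and the nipple position.

```bash
python3 - <<'E'
from h import *
T=np.load('top.npz');S=np.load('side.npz')
ct,cs=eyes.camera_params('top'),eyes.camera_params('side')
Ct=cloud(T['d'],ct);Cs=cloud(S['d'],cs)
def at(C,u,v):
    u,v=round(u),round(v);return np.nanmedian(C[v-1:v+2,u-1:u+2].reshape(-1,3),0)
B=[at(Ct,*x) for x in((324.4,271.9),(355.3,272.8),(331.9,233.5),(350.4,234.4))]
print(np.round(B,4))
for a,b in((0,1),(2,3)):
    w=B[a]-B[b]; print('yaw',np.degrees(np.arctan2(-w[0],w[1])))
# yaw by foot rectangle from cloud and by casting top
for lo,hi in((.004,.016),(.035,.06)):
    m=(Ct[...,2]>lo)&(Ct[...,2]<hi);m[:, :310]=0;m[:,362:]=0;m[:222]=0;m[285:]=0
    q=Ct[m][:,:2].astype(np.float32); print(lo,len(q),cv2.minAreaRect(q), np.median(Ct[m][:,2]))
# brass
for n,Z,C,c,box in(('top',T,Ct,ct,(330,245,355,270)),('side',S,Cs,cs,(325,238,350,258))):
    h=cv2.cvtColor(Z['p'],cv2.COLOR_RGB2HSV);m=(h[...,1]>130)&(h[...,0]<25)
    mm=np.zeros_like(m);mm[box[1]:box[3],box[0]:box[2]]=1;m&=mm
    v,u=np.nonzero(m);print(n,'brass px',u.mean(),v.mean(),len(u),C[m].mean(0),C[m].max(0))
E
```

```text
[[ 0.5206 -0.2307  0.0154]
 [ 0.5154 -0.2853  0.015 ]
 [ 0.5808 -0.2485  0.0466]
 [ 0.5791 -0.2797  0.0467]]
yaw -5.46775758401715
yaw -3.1817102200654808
0.004 559 ((0.5581703782081604, -0.25571027398109436), (0.09093551337718964, 0.11052252352237701), 85.89751434326172) 0.009803930840449282
0.035 949 ((0.5568628311157227, -0.2618175148963928), (0.06431166082620621, 0.06186000257730484), 84.41948699951172) 0.043977124477683316
top brass px 342.0 257.5 12 [ 0.52842964 -0.25884446  0.10004807] [ 0.53086114 -0.25712487  0.10279202]
side brass px 336.2 246.85 20 [ 0.59353627 -0.22492596  0.06372588] [ 0.72330245 -0.15749499  0.10122512]
```

```bash
python3 - <<'E'
from h import *
for n in('top','side'):
    Z=np.load(n+'.npz');C=cloud(Z['d'],eyes.camera_params(n))[Z['d']>0]
    for y0 in np.arange(-.5,.9,.1):
        q=C[(C[:,1]>=y0)&(C[:,1]<y0+.1)&(C[:,0]<.75)]
        r=[]
        for x0 in np.arange(0.0,.75,.1):
            z=q[(q[:,0]>=x0)&(q[:,0]<x0+.1)][:,2]; r.append(f'{z.max():.2f}' if len(z)>3 else ' -- ')
        print(n,f'{y0:.1f}',r)
E
```

```text
top -0.5 ['-0.85', '-0.85', '0.02', '0.02', '0.12', '0.09', '0.07', '0.09']
top -0.4 ['-0.85', '-0.85', '0.02', '0.01', '0.09', '0.13', '0.07', '0.07']
top -0.3 ['-0.85', '-0.85', '0.01', '0.02', '0.01', '0.10', '0.06', '0.01']
top -0.2 ['-0.41', '-0.37', '0.01', '0.02', '0.01', '0.01', '0.05', '0.00']
top -0.1 [' -- ', '-0.36', '0.01', '0.01', '0.10', '0.04', '0.06', '0.01']
top -0.0 [' -- ', '-0.40', '0.34', '0.36', '0.36', '0.31', '0.05', '0.01']
top 0.1 ['-0.75', '-0.43', '0.35', '0.36', '0.36', '0.32', '0.01', '0.01']
top 0.2 ['-0.84', ' -- ', '0.01', ' -- ', ' -- ', '0.00', '0.00', '0.01']
top 0.3 ['-0.85', ' -- ', '0.00', ' -- ', ' -- ', '0.05', '0.05', '0.01']
top 0.4 ['-0.85', ' -- ', '-0.12', ' -- ', ' -- ', ' -- ', ' -- ', ' -- ']
top 0.5 ['-0.85', ' -- ', ' -- ', ' -- ', ' -- ', ' -- ', ' -- ', ' -- ']
top 0.6 ['-0.85', ' -- ', ' -- ', ' -- ', ' -- ', ' -- ', ' -- ', ' -- ']
top 0.7 ['-0.85', ' -- ', ' -- ', ' -- ', ' -- ', ' -- ', ' -- ', ' -- ']
top 0.8 ['-0.85', ' -- ', ' -- ', ' -- ', ' -- ', ' -- ', ' -- ', ' -- ']
side -0.5 [' -- ', ' -- ', '0.02', '0.02', '0.12', '
[... 289 characters left out ...]
, '0.10', '0.04', '0.06', '0.00']
side -0.0 [' -- ', '0.00', '0.35', '0.36', '0.35', '0.29', '0.00', '0.00']
side 0.1 [' -- ', ' -- ', '0.35', '0.36', '0.35', '0.32', '0.00', '0.00']
side 0.2 [' -- ', ' -- ', '0.00', '0.02', '0.02', '0.02', '0.00', '0.01']
side 0.3 [' -- ', ' -- ', ' -- ', '0.00', '0.07', '0.09', '0.07', '0.00']
side 0.4 [' -- ', ' -- ', ' -- ', '0.00', '0.07', '0.07', ' -- ', '0.00']
side 0.5 [' -- ', ' -- ', ' -- ', ' -- ', '0.00', '0.00', ' -- ', ' -- ']
side 0.6 [' -- ', ' -- ', ' -- ', ' -- ', ' -- ', ' -- ', ' -- ', ' -- ']
side 0.7 [' -- ', ' -- ', ' -- ', ' -- ', ' -- ', ' -- ', ' -- ', ' -- ']
side 0.8 [' -- ', ' -- ', ' -- ', ' -- ', ' -- ', ' -- ', ' -- ', ' -- ']
```

```bash
python3 - <<'E'
from h import *
Cs=[]
for n in('top','side'):
    Z=np.load(n+'.npz');Cs.append(cloud(Z['d'],eyes.camera_params(n))[Z['d']>0])
C=np.vstack(Cs);C=C[(C[:,1]>-.035)&(C[:,1]<.3)]
for x0 in np.arange(.15,.65,.05):
    print(f'{x0:.2f}',[(round(z0,2),round(float(np.sort(q)[2]),3)) for z0 in np.arange(.03,.4,.05) if len(q:=C[(C[:,0]>=x0)&(C[:,0]<x0+.05)&(C[:,2]>=z0)&(C[:,2]<z0+.05)][:,1])>4])
E
```

```text
0.15 []
0.20 []
0.25 [(np.float64(0.28), 0.071), (np.float64(0.33), 0.066)]
0.30 [(np.float64(0.13), 0.1), (np.float64(0.18), 0.096), (np.float64(0.23), 0.067), (np.float64(0.28), 0.066), (np.float64(0.33), 0.067)]
0.35 [(np.float64(0.03), 0.056), (np.float64(0.13), 0.076), (np.float64(0.18), 0.062), (np.float64(0.23), 0.066), (np.float64(0.28), 0.066)]
0.40 [(np.float64(0.03), 0.073), (np.float64(0.13), 0.079), (np.float64(0.18), 0.064), (np.float64(0.23), 0.066), (np.float64(0.28), 0.065), (np.float64(0.33), 0.087)]
0.45 [(np.float64(0.18), 0.092), (np.float64(0.23), 0.067), (np.float64(0.28), 0.067), (np.float64(0.33), 0.07)]
0.50 [(np.float64(0.03), 0.093), (np.float64(0.08), 0.102), (np.float64(0.13), 0.098), (np.float64(0.18), 0.063), (np.float64(0.23), 0.071), (np.float64(0.28), 0.069)]
0.55 [(np.float64(0.03), 0.096), (np.float64(0.08), 0.106), (np.float64(0.13), 0.099), (np.float64(0.18), 0.071), (np.float64(0.23), 0.073), (np.float64(0.28), 0.105)]
0.60 [(np.float64(0.03), -0.035)]
```

{"fn": "carry_out", "kwargs": {"steps": [{"offset": [0, 0, 0.05]}, {"offset": [0, 0, 0.05]}, {"offset": [0, 0, 0.05]}, {"offset": [0, 0, 0.05]}, {"offset": [0, 0, 0.04]}], "grip": 0}}

```text
invalid input at $.steps[0]: expected keys offset, dr
```

{"fn": "carry_out", "kwargs": {"steps": [{"offset": [0, 0, 0.05], "dr": [0, 0, 0]}, {"offset": [0, 0, 0.05], "dr": [0, 0, 0]}, {"offset": [0, 0, 0.05], "dr": [0, 0, 0]}, {"offset": [0, 0, 0.05], "dr": [0, 0, 0]}, {"offset": [0, 0, 0.045], "dr": [0, 0, 0]}], "grip": 0}}

```text
t: 0.72
ee_pos: [0.2921, 0.6083, 0.5042]
eef_rot: [3.142, 0.0, 2.694]
contact_force: [-0.2, 1.1, 0.1]
opening: 0.0401
finger_force: 0.0
```

{"fn": "carry_out", "kwargs": {"steps": [{"offset": [0.0124, -0.0551, 0], "dr": [0, 0, -5.6]}, {"offset": [0.0124, -0.0551, 0], "dr": [0, 0, -5.6]}, {"offset": [0.0124, -0.0551, 0], "dr": [0, 0, -5.6]}, {"offset": [0.0124, -0.0551, 0], "dr": [0, 0, -5.6]}, {"offset": [0.0124, -0.0551, 0], "dr": [0, 0, -5.6]}, {"offset": [0.0124, -0.0551, 0], "dr": [0, 0, -5.6]}, {"offset": [0.0124, -0.0551, 0], "dr": [0, 0, -5.6]}, {"offset": [0.0124, -0.0551, 0], "dr": [0, 0, -5.6]}, {"offset": [0.0124, -0.0551, 0], "dr": [0, 0, -5.6]}, {"offset": [0.0124, -0.0551, 0], "dr": [0, 0, -5.6]}, {"offset": [0.0124, -0.0551, 0], "dr": [0, 0, -5.6]}, {"offset": [0.0124, -0.0551, 0], "dr": [0, 0, -5.6]}, {"offset": [0.0124, -0.0551, 0], "dr": [0, 0, -5.6]}, {"offset": [0.0124, -0.0551, 0], "dr": [0, 0, -5.6]}, {"offset": [0.0124, -0.0551, 0], "dr": [0, 0, -5.6]}, {"offset": [0.0124, -0.0551, 0], "dr": [0, 0, -5.6]}, {"offset": [0.0124, -0.0551, 0], "dr": [0, 0, -5.6]}, {"offset": [0.0124, -0.0551, 0], "dr": [0, 0, -5.6]}]}}

```text
t: 2.98
ee_pos: [0.5155, -0.3852, 0.5021]
eef_rot: [-3.141, -0.0, 0.931]
contact_force: [-0.0, 0.2, 0.5]
opening: 0.0002
finger_force: 0.0
```

{"fn": "carry_out", "kwargs": {"steps": [{"offset": [0, 0, -0.055], "dr": [0, 0, 0]}, {"offset": [0, 0, -0.055], "dr": [0, 0, 0]}, {"offset": [0, 0, -0.055], "dr": [0, 0, 0]}, {"offset": [0, 0, -0.055], "dr": [0, 0, 0]}, {"offset": [0, 0, -0.055], "dr": [0, 0, 0]}, {"offset": [0, 0, -0.055], "dr": [0, 0, 0]}, {"offset": [0, 0, -0.02], "dr": [0, 0, 0]}, {"offset": [0, 0, 0], "dr": [0, 0, 0]}]}}

```text
t: 3.98
ee_pos: [0.5147, -0.3827, 0.1513]
eef_rot: [-3.138, -0.0, 0.935]
contact_force: [0.1, -0.5, -0.5]
opening: 0.0004
finger_force: 0.0
```

```bash
python3 - <<'E'
from h import *
for n,(u,v,w,h) in (('side',(340,160,140,190)),('top',(330,170,140,190))):
    p,d,c=cam(n)
    globals()[n]=cv2.resize(p[v:v+h,u:u+w,::-1],None,fx=2.8,fy=2.8,interpolation=cv2.INTER_CUBIC)
cv2.imwrite('pics/press.png',np.hstack([side,top]))
E
```

```text
(no output)
```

View pics/press.png

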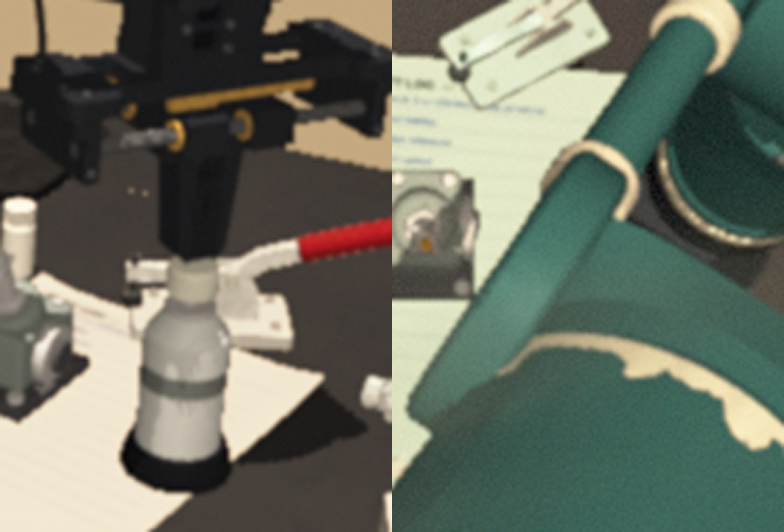

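The side view shows the closed fingertips centred just above the cap (around (190,255) in the crop). The arm blocks the top camera. I'll press now.

{"fn": "carry_out", "kwargs": {"steps": [{"offset": [0, 0, -0.006], "dr": [0, 0, 0]}, {"offset": [0, 0, -0.004], "dr": [0, 0, 0]}, {"offset": [0, 0, -0.004], "dr": [0, 0, 0]}, {"offset": [0, 0, -0.001], "dr": [0, 0, 0]}, {"offset": [0, 0, 0], "dr": [0, 0, 0]}]}}

```text
t: 4.7
ee_pos: [0.5162, -0.3839, 0.1387]
eef_rot: [3.139, 0.0, 0.935]
contact_force: [0.4, 0.2, 4.8]
opening: 0.0007
finger_force: 2.5
```

{"fn": "carry_out", "kwargs": {"steps": [{"offset": [0, 0, -0.002], "dr": [0, 0, 0]}, {"offset": [0, 0, -0.002], "dr": [0, 0, 0]}, {"offset": [0, 0, -0.001], "dr": [0, 0, 0]}, {"offset": [0, 0, 0], "dr": [0, 0, 0]}]}}

```text
t: 5.2
ee_pos: [0.5162, -0.384, 0.1372]
eef_rot: [3.139, 0.0, 0.935]
contact_force: [-5.3, 4.4, 20.2]
opening: 0.0004
finger_force: 10.4
```

{"fn": "carry_out", "kwargs": {"steps": [{"offset": [0, 0, 0.02], "dr": [0, 0, 0]}, {"offset": [0, 0, 0.05], "dr": [0, 0, 0]}, {"offset": [0, 0, 0.05], "dr": [0, 0, 0]}, {"offset": [-0.0131, 0.0535, 0], "dr": [0, 0, 4.73]}, {"offset": [-0.0131, 0.0535, 0], "dr": [0, 0, 4.73]}, {"offset": [-0.0131, 0.0535, 0], "dr": [0, 0, 4.73]}, {"offset": [-0.0131, 0.0535, 0], "dr": [0, 0, 4.73]}, {"offset": [-0.0131, 0.0535, 0], "dr": [0, 0, 4.73]}, {"offset": [-0.0131, 0.0535, 0], "dr": [0, 0, 4.73]}, {"offset": [0, 0, -0.04], "dr": [0, 0, 0]}, {"offset": [0, 0, 0], "dr": [0, 0, 0]}], "grip": 0.7}}

```text
t: 6.58
ee_pos: [0.4339, -0.0612, 0.2097]
eef_rot: [-3.134, -0.0, 1.431]
contact_force: [0.5, -0.2, -0.4]
opening: 0.0618
finger_force: 0.0
```

```bash
python3 - <<'E'
from h import *
p,d,c=cam('side');u,v,w,h=130,100,180,210
cv2.imwrite('pics/grab.png',cv2.resize(p[v:v+h,u:u+w,::-1],None,fx=2.8,fy=2.8,interpolation=cv2.INTER_CUBIC))
print(status.observe()['ee_pos'],status.observe()['eef_rot'],status.observe()['q'])
E
```

```text
[ 0.43537427 -0.0619201   0.21147217] [-3.13748106e+00 -1.20986103e-04  1.43031951e+00] [-1.97843799e-01 -1.55415290e-01  2.13218407e+00 -1.24904383e-04
  1.16893565e+00 -5.73181455e-02]
```

View pics/grab.png

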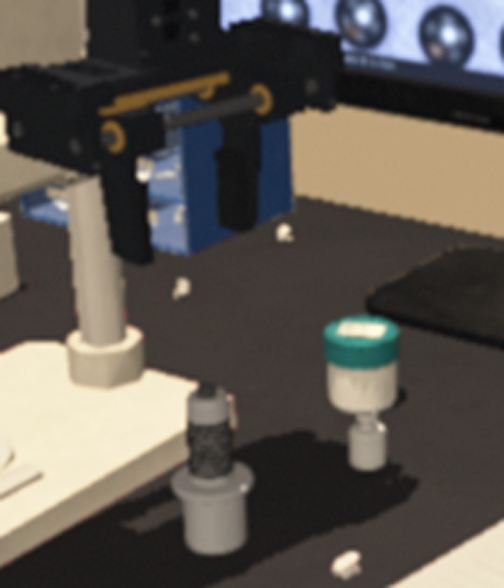

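The gripper straddles the coupler, which stands below it with its barrel at (210,435) in the crop. I'll descend and grip.

{"fn": "carry_out", "kwargs": {"steps": [{"offset": [0.001, -0.001, -0.04], "dr": [0, 0, 0]}, {"offset": [0, 0, -0.04], "dr": [0, 0, 0]}, {"offset": [0, 0, -0.04], "dr": [0, 0, 0]}, {"offset": [0, 0, -0.028], "dr": [0, 0, 0]}, {"offset": [0, 0, 0], "dr": [0, 0, 0]}]}}

```text
t: 7.25
ee_pos: [0.4368, -0.0639, 0.0637]
eef_rot: [-3.137, -0.0, 1.428]
contact_force: [-0.5, -0.1, -0.1]
opening: 0.0617
finger_force: 0.0
```

{"fn": "carry_out", "kwargs": {"steps": [{"offset": [0, 0, 0], "dr": [0, 0, 0]}, {"offset": [0, 0, 0], "dr": [0, 0, 0]}, {"offset": [0, 0, 0], "dr": [0, 0, 0]}, {"offset": [0, 0, 0], "dr": [0, 0, 0]}, {"offset": [0, 0, 0], "dr": [0, 0, 0]}], "grip": 0, "grip_force": 50}}

```text
t: 7.88
ee_pos: [0.4385, -0.0634, 0.0655]
eef_rot: [3.14, 0.0, 1.43]
contact_force: [-1.0, -0.4, 5.6]
opening: 0.0248
finger_force: 50.0
```

{"fn": "carry_out", "kwargs": {"steps": [{"offset": [0, 0, 0.025], "dr": [0, 0, 0]}, {"offset": [0, 0, 0.05], "dr": [0, 0, 0]}, {"offset": [0, 0, 0.05], "dr": [0, 0, 0]}, {"offset": [0, 0, 0.03], "dr": [0, 0, 0]}, {"offset": [0.0137, -0.0481, 0], "dr": [-0.55, -6.23, 0]}, {"offset": [0.0137, -0.0481, 0], "dr": [-0.55, -6.23, 0]}, {"offset": [0.0137, -0.0481, 0], "dr": [-0.55, -6.23, 0]}, {"offset": [0.0137, -0.0481, 0], "dr": [-0.55, -6.23, 0]}, {"offset": [0, 0, -0.04], "dr": [0, 0, 0]}, {"offset": [0, 0, 0], "dr": [0, 0, 0]}, {"offset": [0, 0, 0], "dr": [0, 0, 0]}]}}

```text
t: 9.25
ee_pos: [0.4926, -0.2551, 0.1797]
eef_rot: [2.706, -0.023, 1.435]
contact_force: [0.1, -1.0, -1.0]
opening: 0.0247
finger_force: 50.0
```

```bash
python3 - <<'E'
from h import *
for n,(u,v,w,h) in (('side',(290,180,100,140)),('top',(290,190,100,140))):
    p,d,c=cam(n)
    globals()[n]=cv2.resize(p[v:v+h,u:u+w,::-1],None,fx=4,fy=4,interpolation=cv2.INTER_CUBIC)
cv2.imwrite('pics/pre.png',np.hstack([side,top]))
s=status.observe();print(s['ee_pos'],s['eef_rot'],s['q'],s['contact_force'],s['opening'])
print(R.from_euler('xyz',s['eef_rot']).as_matrix().round(3))
E
```

```text
[ 0.49371722 -0.25560211  0.18135056] [ 2.70352535 -0.02127759  1.43613306] [-0.65494982 -0.10771709  2.21091313  0.36361427  0.69440935 -0.75604501] [ 0.71171699 -0.51112245 -2.21889329] 0.02506552413498505
[[ 0.134  0.896  0.423]
 [ 0.991 -0.131 -0.038]
 [ 0.021  0.424 -0.905]]
```

View pics/pre.png

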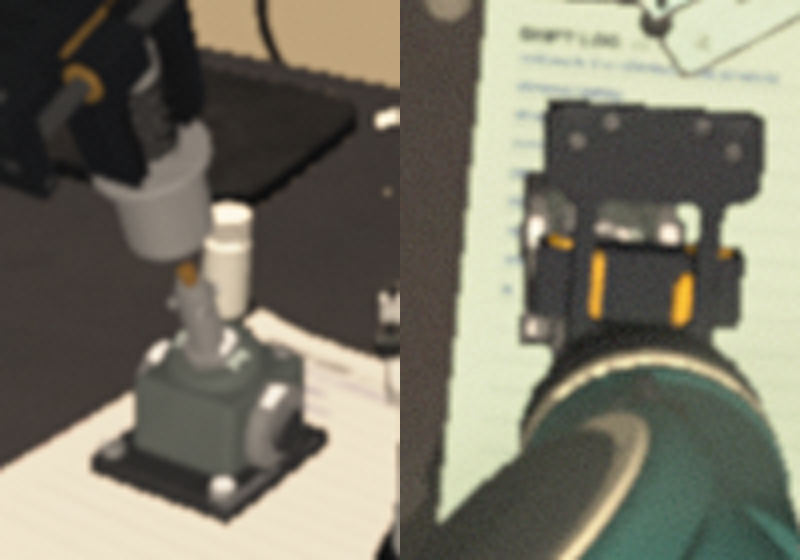

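The side view shows the coupler tilted over the nipple: the mouth is at about (165,255) in the crop and the pin at (185,272). The top view is hidden. I'll fit cylinders to the side depth to get the relative offset.

```bash
cat > fit.py <<'E'
from h import *
from scipy.optimize import least_squares
yaw=np.radians(-5);n=np.array([-np.sin(np.radians(25))*np.cos(yaw),-np.sin(np.radians(25))*np.sin(yaw),np.cos(np.radians(25))])
ex=np.array([n[2],0,-n[0]]);ex/=np.linalg.norm(ex);ey=np.cross(n,ex)
tip=np.array([.5273,-.2603,.0920])   # side-camera frame guess
c=eyes.camera_params('side');Rc=rot(c)
def fr(C): return (C-tip)@np.c_[ex,ey,n]
def fit(Q,r,tilt=True):
    def f(p):
        x=Q[:,0]-p[0]-p[2]*(Q[:,2]-Q[:,2].mean());y=Q[:,1]-p[1]-p[3]*(Q[:,2]-Q[:,2].mean())
        return np.r_[np.hypot(x,y)-r,(0 if tilt else 100)*p[2:]]
    s=least_squares(f,[0,0,0,0],loss='soft_l1',f_scale=.001,x_scale=[.01,.01,.1,.1])
    return s.x,np.median(abs(f(s.x)[:-2])),len(Q),Q[:,2].mean()
def run(C,lo,hi,rmax,r,tilt=True):
    L=fr(C).reshape(-1,3);m=(L[:,2]>lo)&(L[:,2]<hi)&(np.hypot(L[:,0],L[:,1])<rmax);return fit(L[m],r,tilt)
E
python3 - <<'E'
from fit import *
d0=np.load('side.npz')  # last = current
p,d,_=cam('side');d2=[d]+[cam('side')[1] for _ in range(3)];d=np.median(d2,0)
C=cloud(d,c)
np.set_printoptions(precision=4,suppress=True)
L=fr(C).reshape(-1,3);k=np.hypot(L[:,0],L[:,1])<.03
print('hist',np.histogram(L[k][:,2],bins=np.arange(-.05,.12,.005)))
print('nipple',run(C,-.030,-.013,.014,.008),run(C,-.030,-.013,.014,.008,False))
for lo,hi in((.035,.065),(.04,.06)): print('skirt',run(C,lo,hi,.030,.018),run(C,lo,hi,.03,.018,False))
E
```

```text
hist (array([195, 213,  61,  19,  18,  21,  24,  15,  39,  39,  10,  13,   0,
         0,   0,   2,  48,  54,  53,  49,  56,  50,  17,  25, 208,  39,
        69,  85,  80,  84,  93,  80,  92]), array([-0.05 , -0.045, -0.04 , -0.035, -0.03 , -0.025, -0.02 , -0.015,
       -0.01 , -0.005, -0.   ,  0.005,  0.01 ,  0.015,  0.02 ,  0.025,
        0.03 ,  0.035,  0.04 ,  0.045,  0.05 ,  0.055,  0.06 ,  0.065,
        0.07 ,  0.075,  0.08 ,  0.085,  0.09 ,  0.095,  0.1  ,  0.105,
        0.11 ,  0.115]))
nipple (array([ 0.0025,  0.0018,  0.0116, -0.0169]), np.float64(0.00037261703222969764), 68, np.float64(-0.021426882648811194)) (array([ 0.0025,  0.0018,  0.    , -0.    ]), np.float64(0.0003400204480662637), 68, np.float64(-0.021426882648811194))
skirt (array([ 0.0059,  0.0035, -0.0134,  0.0055]), np.float64(0.0003048521098473096), 279, np.float64(0.04828528696001335)) (array([ 0.0059,  0.0035, -0.    , -0.    ]), np.float64(0.0002973212186966785), 279, np.float64(0.04828528696001335))
skirt (array([ 0.0059,  0.0035, -0.0022, -0.0005]), np.float64(0.0002947174390872942), 208, np.float64(0.04998846335454477)) (array([ 0.0059,  0.0035, -0.    , -0.    ]), np.float64(0.0002910623588982964), 208, np.float64(0.04998846335454477))
```

{"fn": "carry_out", "kwargs": {"steps": [{"offset": [-0.0031, -0.0017, -0.0014], "dr": [0, 0, 0]}, {"offset": [0.0042, -0.0004, -0.0091], "dr": [0, 0, 0]}, {"offset": [0.0042, -0.0004, -0.0091], "dr": [0, 0, 0]}, {"offset": [0, 0, 0], "dr": [0, 0, 0]}, {"offset": [0, 0, 0], "dr": [0, 0, 0]}]}}

```text
t: 10.18
ee_pos: [0.4979, -0.2582, 0.1597]
eef_rot: [2.706, -0.023, 1.435]
contact_force: [-0.2, 0.4, -2.4]
opening: 0.025
finger_force: 50.0
```

```bash
python3 - <<'E'
from fit import *
d=np.median([cam('side')[1] for _ in range(5)],0);C=cloud(d,c)
np.set_printoptions(precision=4,suppress=True)
L=fr(C).reshape(-1,3);k=np.hypot(L[:,0],L[:,1])<.03
print('hist',np.histogram(L[k][:,2],bins=np.arange(0,.07,.003)))
print('nipple',run(C,-.030,-.013,.014,.008,False))
print('skirt',run(C,.018,.042,.03,.018),run(C,.018,.042,.03,.018,False))
p=np.load('side.npz')['p'];u,v,w,h=290,190,80,100
cv2.imwrite('pics/pre2.png',cv2.resize(p[v:v+h,u:u+w,::-1],None,fx=6,fy=6,interpolation=cv2.INTER_CUBIC))
s=status.observe();print(s['t'],s['ee_pos'],R.from_euler('xyz',s['eef_rot']).as_matrix()[:,2],s['contact_force'])
E
```

```text
hist (array([  0,   0,   2,  28,  29,  33,  28,  36,  28,  27,  33,  29,  31,
        12,   0,  11, 135,  78,  23,  34,  41,  49,  46]), array([0.   , 0.003, 0.006, 0.009, 0.012, 0.015, 0.018, 0.021, 0.024,
       0.027, 0.03 , 0.033, 0.036, 0.039, 0.042, 0.045, 0.048, 0.051,
       0.054, 0.057, 0.06 , 0.063, 0.066, 0.069]))
nipple (array([0.0024, 0.0019, 0.    , 0.    ]), np.float64(0.000439175961232283), 67, np.float64(-0.02156779314323926))
skirt (array([ 0.0007,  0.0016, -0.0038, -0.0079]), np.float64(0.00035844081714650824), 224, np.float64(0.02918923664478345)) (array([ 0.0007,  0.0016, -0.    , -0.    ]), np.float64(0.00037173326088225066), 224, np.float64(0.02918923664478345))
10.425 [ 0.4981 -0.2584  0.1605] [ 0.4217 -0.0375 -0.906 ] [-0.9483 -0.3834 -2.372 ]
```

View pics/pre2.png

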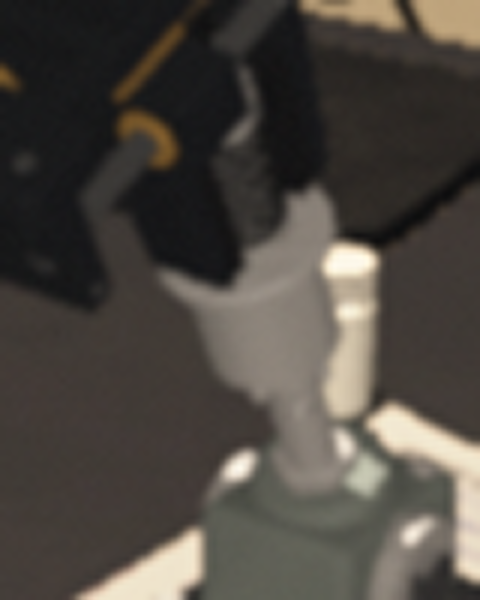

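The coupler mouth is just over the pin (crop (270,395)), with the nipple shaft below at (300,440). The fit leaves 1.7 mm to correct, so I'll trim that and advance.

{"fn": "carry_out", "kwargs": {"steps": [{"offset": [0.0013, 0.0003, 0.0006], "dr": [0, 0, 0]}, {"offset": [0.0042, -0.0004, -0.0091], "dr": [0, 0, 0]}, {"offset": [0.0042, -0.0004, -0.0091], "dr": [0, 0, 0]}, {"offset": [0, 0, 0], "dr": [0, 0, 0]}, {"offset": [0, 0, 0], "dr": [0, 0, 0]}]}}

```text
t: 11.05
ee_pos: [0.5076, -0.2586, 0.142]
eef_rot: [2.706, -0.023, 1.435]
contact_force: [0.3, 0.1, -2.7]
opening: 0.0253
finger_force: 50.0
```

```bash
python3 - <<'E'
from fit import *
d=np.median([cam('side')[1] for _ in range(5)],0);C=cloud(d,c)
np.set_printoptions(precision=4,suppress=True)
L=fr(C).reshape(-1,3);k=np.hypot(L[:,0],L[:,1])<.03
print('hist',np.histogram(L[k][:,2],bins=np.arange(-.02,.07,.003)))
print('nipple',run(C,-.030,-.014,.014,.008,False))
print('skirt',run(C,-.004,.022,.03,.018),run(C,-.002,.022,.03,.018,False))
s=status.observe();print(s['t'],s['ee_pos'],R.from_euler('xyz',s['eef_rot']).as_matrix()[:,2],s['contact_force'],s['wrist_torque'])
E
```

```text
hist (array([  0,   0,   7,  23,  29,  27,  25,  35,  29,  32,  26,  33,  21,
        10,   2,  17, 127,  77,  17,  27,  50,  43,  44,  47,  47,  52,
        50,  50,  49,  48]), array([-0.02 , -0.017, -0.014, -0.011, -0.008, -0.005, -0.002,  0.001,
        0.004,  0.007,  0.01 ,  0.013,  0.016,  0.019,  0.022,  0.025,
        0.028,  0.031,  0.034,  0.037,  0.04 ,  0.043,  0.046,  0.049,
        0.052,  0.055,  0.058,  0.061,  0.064,  0.067,  0.07 ]))
nipple (array([ 0.0024,  0.0018, -0.    , -0.    ]), np.float64(0.00026063260653529183), 23, np.float64(-0.026232230070778857))
skirt (array([ 0.0019,  0.002 , -0.0022, -0.0023]), np.float64(0.00030534015005947296), 226, np.float64(0.008016909741476291)) (array([ 0.0019,  0.002 , -0.    , -0.    ]), np.float64(0.0003088670756714977), 211, np.float64(0.008807663149448683))
11.3 [ 0.5077 -0.2588  0.1428] [ 0.4215 -0.0374 -0.906 ] [ 0.5816  0.2122 -1.8145] [-0.0674  0.3689  0.0153]
```

Aligned within 0.6 mm and still no contact. I'll push on.

{"fn": "carry_out", "kwargs": {"steps": [{"offset": [0.0017, -0.00015, -0.0036], "dr": [0, 0, 0]}, {"offset": [0.0017, -0.00015, -0.0036], "dr": [0, 0, 0]}, {"offset": [0.0013, -0.0001, -0.0027], "dr": [0, 0, 0]}, {"offset": [0, 0, 0], "dr": [0, 0, 0]}]}}

```text
t: 11.8
ee_pos: [0.5126, -0.2593, 0.1321]
eef_rot: [2.705, -0.022, 1.434]
contact_force: [3.2, -1.5, -4.9]
opening: 0.0246
finger_force: 50.0
```

{"fn": "carry_out", "kwargs": {"steps": [{"offset": [0.0013, -0.0001, -0.0027], "dr": [0, 0, 0]}, {"offset": [0.0013, -0.0001, -0.0027], "dr": [0, 0, 0]}, {"offset": [0, 0, 0], "dr": [0, 0, 0]}]}}

```text
t: 12.18
ee_pos: [0.5149, -0.2595, 0.1275]
eef_rot: [2.706, -0.022, 1.435]
contact_force: [-5.9, 0.6, 4.8]
opening: 0.0247
finger_force: 50.0
```

{"fn": "carry_out", "kwargs": {"steps": [{"offset": [0.0008, -0.0001, -0.0018], "dr": [0, 0, 0]}, {"offset": [0.0008, -0.0001, -0.0018], "dr": [0, 0, 0]}, {"offset": [0, 0, 0], "dr": [0, 0, 0]}, {"offset": [0, 0, 0], "dr": [0, 0, 0]}]}}

```text
t: 12.68
ee_pos: [0.5165, -0.2597, 0.1248]
eef_rot: [2.705, -0.022, 1.435]
contact_force: [-9.7, 1.4, 10.2]
opening: 0.0251
finger_force: 50.0
```

```bash
cat > chk.py <<'E'
from fit import *
d=np.median([cam('side')[1] for _ in range(5)],0);C=cloud(d,c)
np.set_printoptions(precision=4,suppress=True)
L=fr(C).reshape(-1,3);k=np.hypot(L[:,0],L[:,1])<.03
print('hist',np.histogram(L[k][:,2],bins=np.arange(-.035,.03,.003)))
print('skirt',run(C,-.020,.004,.03,.018),run(C,-.02,.004,.03,.018,False))
Fs=[]
for _ in range(1):
    s=status.observe();F=s['contact_force']+[0,0,2.2];print(s['t'],s['ee_pos'],F,'axial',F@n,'ex',F@ex,'ey',F@ey,'d_kin',(s['ee_pos']-np.array([.5077,-.2588,.1428]))@-n,s['wrist_torque'])
E
python3 chk.py
```

```text
hist (array([  0,  16,  26,  27,  31,  23,  32,  27,  28,  25,  27,  18,   0,
         2,  43, 166,  14,  26,  36,  45,  42]), array([-0.035, -0.032, -0.029, -0.026, -0.023, -0.02 , -0.017, -0.014,
       -0.011, -0.008, -0.005, -0.002,  0.001,  0.004,  0.007,  0.01 ,
        0.013,  0.016,  0.019,  0.022,  0.025,  0.028]))
skirt (array([ 0.0025,  0.0016, -0.0115, -0.0139]), np.float64(0.00031081698397898705), 180, np.float64(-0.010056524088938826)) (array([ 0.0025,  0.0016, -0.    , -0.    ]), np.float64(0.0003335575034611616), 180, np.float64(-0.010056524088938826))
12.925 [ 0.5165 -0.2597  0.1248] [-9.1404  2.2986 12.7455] axial 15.484263996951485 ex -2.920023929492779 ey 1.7294294721060723 d_kin 0.020033730360716227 [0.0991 1.0378 0.0242]
```

Axial push is 15.5 N, above the 12.6 N the pin spring gives at its stop. The force was about 9 N at d ≈ 27 mm, which matches the pin spring. Kinematics and the depth fit both give d ≈ 29–30 mm, with lateral error under 0.5 mm, so I'm handing in.

```bash
python3 -c "
from bench import bot; print(bot.sign_off())"
```

```text
the job is handed in; nothing more can be done
None
```

I pressed the cap to its stop and released it, then pushed the coupler onto the nipple at about 29–30 mm depth. I handed the job in with it still gripped at 50 N and pressed at about 15 N; sign-off gave no verdict. I did not re-measure the cap's return or the jar, vial and weight afterwards.

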